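# Show a carton's label to the label camera in the treatment room

## Robot

A 6-joint arm with a two-finger parallel gripper is mounted at the origin on the work surface. World frame = base frame: x ahead of the robot, y to its left, z up, the work surface at z = 0. Lengths are in mm, angles in rad, forces in N, time in s.
With the tool pointing down it reaches from about 375 to 825 mm from the base axis. Payload 5.5 kg.
Tool frame: the origin (TCP) lies at the very end of the fingers, on their centre line; the grasp point (between the pads) lies 19 mm behind it; x points along the fingers, y is the direction in which the jaws open and shut, and the axes are right-handed (so a half turn about x gives the same grasp; the last joint's range is limited). The gripper opens to 85 mm and grips with 20 to 120 N. Pads are 22 mm wide; open, the fingers measure 114 mm over their backs; the gripper's body (76 mm by 85 mm) begins 54 mm behind the grasp point. The pads swing forward as they close: fully open they stand 13 mm farther back than shut.
Start: joints at [0, 0.314, -0.047, 1.21, 0, 1.571], TCP at [599.996, -0, 231.299] pointing down, gripper open.
Joint ranges: [-2.67, 2.67], [-0.69, 1.73], [-1.03, 1.25], [-2.08, 2.16], [-1.42, 1.45], [-3.14, 3.14]. Speed limits (rad/s): [2.39, 2.39, 3.01, 3.14, 3.14, 3.14].

## Interface

Orientations are given as a unit quaternion [w, x, y, z].
In Python, from plant import manip, inverse_kinematics, cams, telemetry gives the robot as it stands. Calls block until the motion is done:
- manip.movep(position, orientation): joint-space move of the TCP to a pose.
- manip.servo_line(position, v=150, rotation=None): straight line of the TCP; rotation=None keeps the orientation; v is the mean speed in mm/s.
- manip.goto_joints(angles): joint-space move.
- manip.gripper_to(opening, grip_force=None): finger opening in mm; grip_force is the grip in N (None keeps the last); returns when the fingers have stopped.
- manip.wait(seconds).
- inverse_kinematics(position, orientation): joint angles nearest the present ones, or None.
- cams.read_camera(name): name is "scene" or "side" or "wrist"; returns the picture (400x640x3 uint8, red, green, blue); there is no depth.
- cams.camera_info(name): a dict with "K" (3x3 intrinsics, pixels), "dist_coeffs" ([k1, k2, p1, p2, k3] as OpenCV has them; the pictures are not rectified), "rvec" (rotation vector, rad) and "tvec" (3), from world to camera coordinates, as OpenCV has them; the wrist camera has in their place "mount" (4x4, takes a point from camera to tool coordinates, whose origin is the TCP and whose axes are the tool frame's). Camera axes: x right, y down, z forward; pixel columns grow to the right and rows downward; lengths in mm; the calibration is good to about 2 mm. A picture is of the moment at which its call begins: read the wrist's pose just before it. camera_info takes no time and is no camera call.
A pose or a line that the arm cannot do raises manip.Unreachable and nothing moves.
- manip.close_job(): hands the job in, once; it reports no verdict.
Readings, each from a call of its own:
- telemetry.current_t(): time.
- telemetry.current_q(): joint angles.
- telemetry.current_qvel(): joint speeds.
- telemetry.current_tau(): joint torques, N m.
- telemetry.current_tcp_pos(): TCP position.
- telemetry.current_orientation(): TCP orientation.
- telemetry.current_contact_force(): force on the tool from outside, world axes, zero at the start.
- telemetry.current_torque(): the same for the moment, N m.
- telemetry.current_finger_gap(): finger opening in mm.
Only numpy, scipy, OpenCV 4.12 (cv2) and the standard library are available. Lean on these libraries where they do the work, as an engineer would, in place of code of your own. Each camera call takes 0.05 s, during which the arm holds its last target.

## Task

Stand the larger of the two flat cardboard cartons up on one of its short ends, so that it stands on the table by itself. Then grip it near the end that is now on top, fingers clear of the label, and show it to the label camera: in the air, upright, label squarely facing the lens, centred on it and about 12 cm away. Finish while holding it still there, touching nothing else, and leave the other things where they are.

Things in the scene. Friction and masses are not known exactly. Their poses are not given: they have to be found in the camera images.
- carton: The larger closed cardboard carton, rigid, loose, 120 x 56 x 30 mm, 0.08 to 0.2 kg, at first lying flat with its label upward. Origin at the centre of its underside (the large face opposite the label); x along its 120 mm length (the two ends are equivalent), y along its 56 mm width, z out through the labelled face, 30 mm away.
- label (a point): Centre of the carton's label: a white paper square, 34 x 34 mm, in the middle of one large face (120 x 56 mm). Axes as the carton's, z pointing out of the label. The end 35 mm of the carton at either side are free to hold.
- lens (a point): Centre of the front glass of the label camera: black head 60 x 56 x 46 mm, lens barrel 34 mm in diameter, 26 mm long, with nothing ahead of the glass. It looks level along this frame's -x; y is level, across the view; z is up. Its place, direction and height (170 to 230 mm above the table) differ from time to time.
- small_carton: Bystander, loose; origin at the centre of its underside. Smaller cardboard carton of the same kind, 70 x 45 x 20 mm, with a 26 mm label, lying flat; x along its length.
- tape: Bystander, loose; origin at the centre of its underside. Roll of white tape lying flat: ring of 68 mm outer and 40 mm inner diameter, 25 mm high.
- thermometer: Bystander, loose. White digital thermometer, 130 mm long, 22 mm wide, 12 mm high, lying flat; x along its length towards the thin tip, origin under it, 67 mm from the tip.
- dish: Bystander, loose; origin at the centre of its underside. Open rectangular metal dish, 90 x 150 x 35 mm.
- bottle: Bystander, loose; origin at the centre of its underside. Amber bottle with a white cap, 56 mm in diameter, 110 mm high.
- jar: Bystander, loose; origin at the centre of its underside. Glass jar with a steel lid, 60 mm in diameter, 75 mm high.
- scissors: Bystander, loose. Closed scissors with blue finger rings lying flat, 165 mm long, 70 mm wide, 10 mm high; x towards the tip, origin 85 mm from the tip.
- stand: The camera stand, fixed to the table: dark steel foot 130 x 110 x 12 mm, aluminium post 16 mm thick and 297 mm high, 101 mm behind the glass, with the camera head on it. Origin on the table, 56 mm behind the glass; axes as those of the lens.
Things that resemble listed ones, but are neither listed nor needed, are in the scene too. What is shaped like the carton but turquoise is not meant.

How it is judged:
By the outcome, as a careful person would: the job done as asked, in the order asked, and still so for the second after the job is handed in, while the arm keeps its last pose, push and grip.
It also fails if it takes over 58 s, if anything falls off the work surface, if the arm or the gripper's body presses on something with over 40 N, if the wrist force passes 120 N, or if a joint passes its speed limit or range.

## Working session

There is one attempt and no reset: what is moved stays moved. The work goes in short steps, each a Python script; the robot and the scene stay as the last script left them, time stands still between calls to the robot, and variables do not carry over. Pictures are saved under pics/ and viewed, and the job is handed in when it is done.

```bash
ls; mkdir -p pics
python3 - <<'E'
from plant import manip, inverse_kinematics, cams, telemetry
import cv2
for n in ("scene","side","wrist"):
    cv2.imwrite(f"pics/{n}0.png",cams.read_camera(n)[:,:,::-1])
    print(n,cams.camera_info(n))
print(telemetry.current_t())
E
```

```text
pics
scene {'K': array([[493.57480332,   0.        , 313.61066736],
       [  0.        , 493.57480332, 190.20586343],
       [  0.        ,   0.        ,   1.        ]]), 'dist_coeffs': array([-0.00289929,  0.        ,  0.        ,  0.        ,  0.        ]), 'rvec': array([ 2.31538243,  0.6840238 , -0.25884138]), 'tvec': array([-444.14434778, -143.1468987 , 1429.04726037])}
side {'K': array([[500.27836587,   0.        , 319.77032022],
       [  0.        , 500.27836587, 193.32273738],
       [  0.        ,   0.        ,   1.        ]]), 'dist_coeffs': array([-0.1023898,  0.       ,  0.       ,  0.       ,  0.       ]), 'rvec': array([ 0.4205584 , -2.83018967,  1.06597013]), 'tvec': array([ 498.82578704,  232.46118809, 1390.15173253])}
wrist {'K': array([[299.10454288,   0.        , 322.79955123],
       [  0.        , 299.10454288, 198.69698488],
       [  0.        ,   0.        ,   1.        ]]), 'dist_coeffs': array([-0.01800784,  0.        ,  0.        ,  0.        ,  0.        ]), 'mount': array([[-8.74846383e-04, -3.04491011e-01,  9.52514808e-01,
        -1.43867389e+02],
       [ 9.99998723e-01,  1.00746532e-03,  1.24051552e-03,
        -3.31325040e-01],
       [-1.33735146e-03,  9.52514677e-01,  3.04489741e-01,
        -7.71684846e+01],
       [ 0.00000000e+00,  0.00000000e+00,  0.00000000e+00,
         1.00000000e+00]])}
0.15
```

View pics/scene0.png

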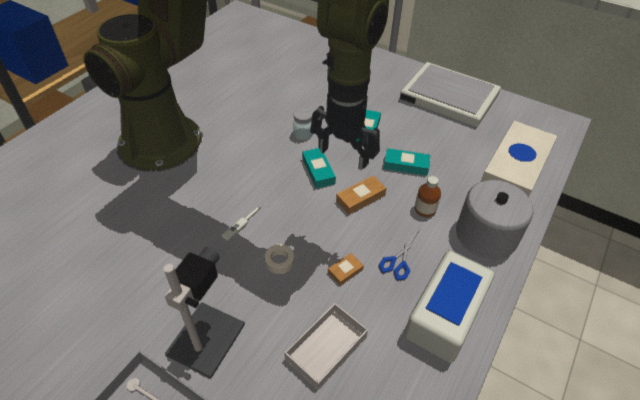

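View pics/side0.png

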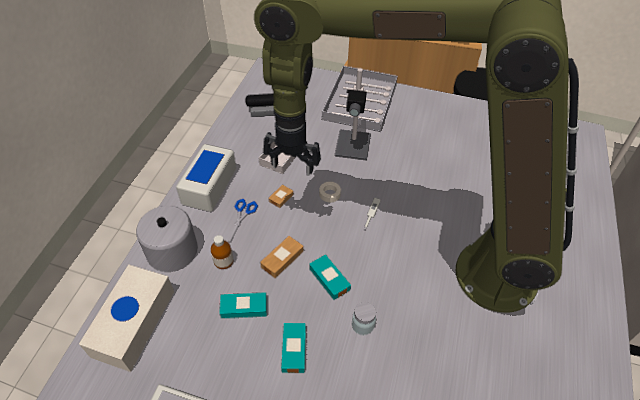

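View pics/wrist0.png

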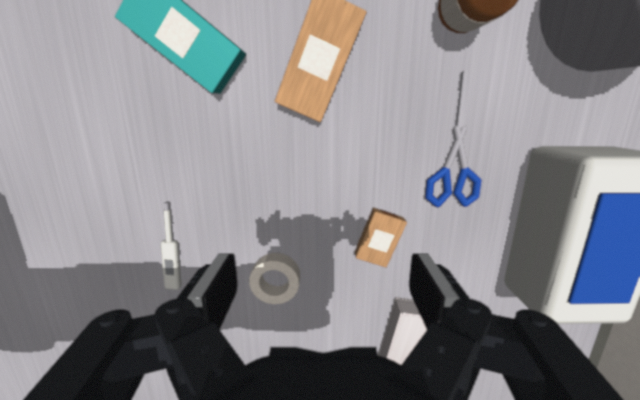

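```bash
cat > h.py <<'E'
import numpy as np, cv2
from scipy.spatial.transform import Rotation as R
from plant import manip, inverse_kinematics, cams, telemetry
def q2m(q): return R.from_quat([q[1],q[2],q[3],q[0]]).as_matrix()
def m2q(m):
    q=R.from_matrix(m).as_quat(); return [q[3],q[0],q[1],q[2]]
def pose(name):
    i=cams.camera_info(name)
    if name=="wrist":
        T=np.eye(4);T[:3,:3]=q2m(telemetry.current_orientation());T[:3,3]=telemetry.current_tcp_pos()
        W=T@np.array(i["mount"]); return W[:3,:3],W[:3,3]   # cam->world
    m=cv2.Rodrigues(np.array(i["rvec"]))[0]; return m.T,-m.T@np.array(i["tvec"])
def rays(name,px,P=None):
    i=cams.camera_info(name);Rm,c=P or pose(name)
    u=cv2.undistortPoints(np.array(px,float).reshape(-1,1,2),i["K"],i["dist_coeffs"]).reshape(-1,2)
    d=np.c_[u,np.ones(len(u))]@Rm.T
    return c,d/np.linalg.norm(d,axis=1)[:,None]
def plane(name,px,z,P=None):
    c,d=rays(name,px,P); return c+d*((z-c[2])/d[:,2])[:,None]
def tri(*cd):
    A=0;b=0
    for c,d in cd:
        M=np.eye(3)-np.outer(d,d);A=A+M;b=b+M@c
    p=np.linalg.solve(A,b); return p,[np.linalg.norm((np.eye(3)-np.outer(d,d))@(p-c)) for c,d in cd]
def proj(name,P,pp=None):
    i=cams.camera_info(name);Rm,c=pp or pose(name)
    rv=cv2.Rodrigues(Rm.T)[0]
    return cv2.projectPoints(np.array(P,float).reshape(-1,1,3),rv,-Rm.T@c,i["K"],i["dist_coeffs"])[0].reshape(-1,2)
def down(yaw): # tool x down, jaw axis y at yaw
    x=np.array([0,0,-1.]);y=np.array([np.cos(yaw),np.sin(yaw),0]);return np.c_[x,y,np.cross(x,y)]
E
cat > a.py <<'E'
from h import *
def orange(im):
    h=cv2.cvtColor(im,cv2.COLOR_RGB2HSV); return cv2.inRange(h,(8,90,60),(22,220,255))
def white(im):
    h=cv2.cvtColor(im,cv2.COLOR_RGB2HSV); return cv2.inRange(h,(0,0,170),(180,60,255))
for n,s in (("scene",(361,191)),("side",(282,254)),("wrist",(319,57))):
    im=cv2.imread(f"pics/{n}0.png")[:,:,::-1].copy()
    x0,y0=s
    # label: contour of white containing seed
    for z,M in ((30,white(im)),):
        cs,_=cv2.findContours(M,cv2.RETR_EXTERNAL,cv2.CHAIN_APPROX_NONE)
        c=[c for c in cs if cv2.pointPolygonTest(c,s,False)>=0][0]
        r=cv2.minAreaRect(c); m=cv2.moments(c); ce=(m['m10']/m['m00'],m['m01']/m['m00'])
        W=plane(n,c.reshape(-1,2),z)
        rr=cv2.minAreaRect(W[:,:2].astype(np.float32))
        print(n,"label px",np.round(ce,1),cv2.contourArea(c),"world",plane(n,[ce],z)[0].round(1),"rect",rr)
    cs,_=cv2.findContours(orange(im),cv2.RETR_EXTERNAL,cv2.CHAIN_APPROX_NONE)
    for c in cs:
        if cv2.contourArea(c)>150:
            W=plane(n,c.reshape(-1,2),30);rr=cv2.minAreaRect(W[:,:2].astype(np.float32));print("  orange",cv2.boundingRect(c),rr)
im=cv2.imread("pics/scene0.png")[230:390,150:310];cv2.imwrite("pics/scene_cam.png",cv2.resize(im,None,fx=3.7,fy=3.7,interpolation=cv2.INTER_CUBIC))
im=cv2.imread("pics/side0.png")[60:170,310:410];cv2.imwrite("pics/side_cam.png",cv2.resize(im,None,fx=5,fy=5,interpolation=cv2.INTER_CUBIC))
E
python3 a.py
```

```text
scene label px [361.3 190.4] 97.5 world [594.6 121.9  30. ] rect ((594.509033203125, 121.95156860351562), (29.996498107910156, 30.73952865600586), 66.38272857666016)
  orange (328, 253, 35, 32) ((679.0545043945312, -104.68376159667969), (74.9306411743164, 51.72097396850586), 70.5208740234375)
  orange (418, 184, 23, 21) ((744.93115234375, 204.48948669433594), (54.85196304321289, 67.2240219116211), 18.54694366455078)
  orange (337, 176, 49, 39) ((600.0275268554688, 110.80667114257812), (133.74583435058594, 72.65137481689453), 66.64093780517578)
  orange (7, 0, 131, 124) ((-541.2401123046875, 153.63714599609375), (335.5618896484375, 752.8797607421875), 24.883298873901367)
side label px [281.6 253.2] 97.0 world [595.7 122.5  30. ] rect ((595.4310913085938, 122.50396728515625), (32.77622985839844, 30.827903747558594), 68.55985260009766)
  orange (260, 236, 43, 42) ((592.1056518554688, 130.78692626953125), (129.52748107910156, 66.95997619628906), 66.86164093017578)
  orange (269, 185, 24, 23) ((669.1731567382812, -77.40493774414062), (78.42218017578125, 52.90624237060547), 71.5885238647461)
  orange (344, 37, 138, 57) ((389.67181396484375, -929.7052612304688), (571.9478149414062, 388.45330810546875), 8.847311973571777)
wrist label px [318.3  57.2] 1113.0 world [594.4 123.6  30. ] rect ((594.4644165039062, 123.28141021728516), (34.666099548339844, 34.657039642333984), 66.83235168457031)
  orange (356, 209, 50, 57) ((671.230712890625, -85.24369812011719), (69.5939712524414, 45.497806549072266), 70.94776153564453)
  orange (458, 0, 59, 21) ((765.0122680664062, 168.66586303710938), (59.2095947265625, 18.068174362182617), 0.7603229880332947)
  orange (276, 0, 90, 121) ((594.638427734375, 122.79861450195312), (119.05619049072266, 54.4514045715332), 66.84541320800781)
```

View pics/scene_cam.png

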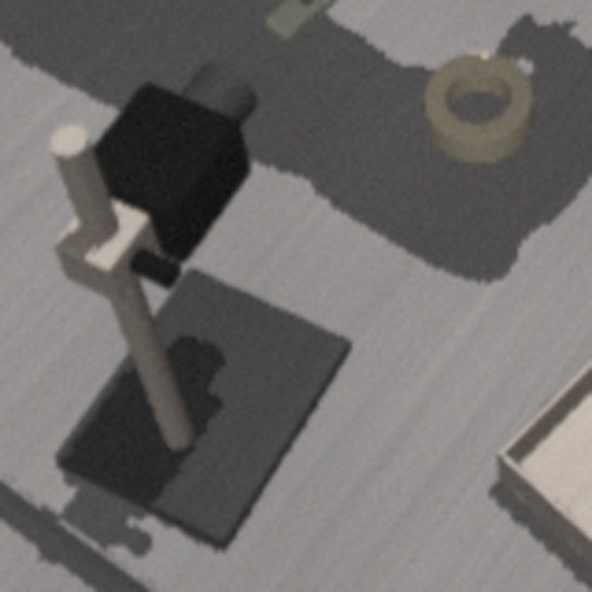

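View pics/side_cam.png

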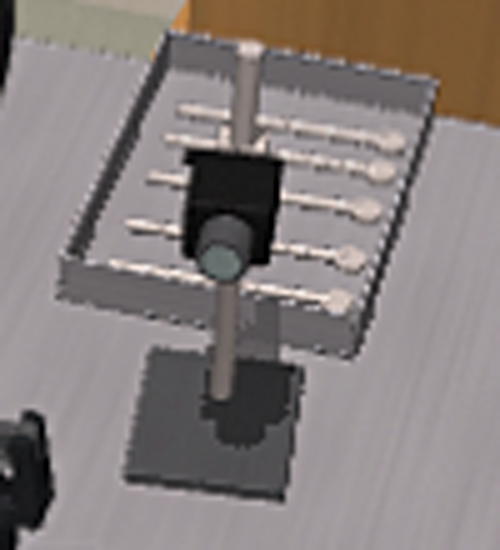

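```bash
cat > b.py <<'E'
from h import *
sc=lambda p:(np.array(p,float)+.5)/3.7-.5+[150,230]
sd=lambda p:(np.array(p,float)+.5)/5-.5+[310,60]
F=plane("scene",sc([(188,268),(350,345),(223,548),(62,462)]),12)[:,:2]
G=plane("side",sd([(152,347),(303,366),(284,500),(124,481)]),12)[:,:2]
for X in (F,G):
    print(X.round(0).tolist(),"mean",X.mean(0).round(1),[np.linalg.norm(X[i]-X[i-1]).round(0) for i in range(4)],[np.degrees(np.arctan2(*(X[i]-X[i-1])[::-1])).round(1) for i in range(4)])
for n,f,t,b in (("scene",sc,(72,140),(180,447)),("side",sd,(249,46),(221,398))):
    print(n,"post top",plane(n,[f(t)],297).round(1),"base",plane(n,[f(b)],12).round(1))
print("lens side on z 170/200/230",[plane("side",[sd((222,262))],z)[0].round(1).tolist() for z in (170,200,230)])
E
python3 b.py
```

```text
[[456.0, -338.0], [566.0, -325.0], [582.0, -452.0], [478.0, -464.0]] mean [ 520.5 -394.8] [np.float64(128.0), np.float64(110.0), np.float64(128.0), np.float64(104.0)] [np.float64(99.9), np.float64(6.7), np.float64(-82.8), np.float64(-173.7)]
[[580.0, -449.0], [473.0, -462.0], [456.0, -327.0], [563.0, -312.0]] mean [ 517.7 -387.4] [np.float64(137.0), np.float64(108.0), np.float64(136.0), np.float64(108.0)] [np.float64(-82.8), np.float64(-173.1), np.float64(97.3), np.float64(7.9)]
scene post top [[ 521.9 -416.7  297. ]] base [[ 525.9 -422.8   12. ]]
side post top [[ 523.3 -420.6  297. ]] base [[ 520.1 -411.7   12. ]]
lens side on z 170/200/230 [[518.5, -366.0, 170.0], [511.6, -330.1, 200.0], [504.7, -294.2, 230.0]]
```

```bash
cat > c.py <<'E'
from h import *
C=np.array([594.6,122.9,0]);th=np.radians(66.8)
def tool(d,a,s):
    d=np.array([*d,0]);x=np.array([0,0,-np.cos(a)])+np.sin(a)*d
    y=s*np.array([-d[1],d[0],0]);return np.c_[x,y,np.cross(x,y)]
def tool_after(d,a,s): # carton upright, label facing d
    d=np.array([*d,0]);x=np.array([0,0,-np.sin(a)])-np.cos(a)*d
    y=s*np.array([-d[1],d[0],0]);return np.c_[x,y,np.cross(x,y)]
def U(t): return np.array([np.cos(t),np.sin(t)])
def tcp(g,M): return np.array(g)+19*M[:,0]
if __name__=="__main__":
  lim=np.array([[-2.67,2.67],[-.69,1.73],[-1.03,1.25],[-2.08,2.16],[-1.42,1.45],[-3.14,3.14]])
  for e in (0,1):
    d=U(th+np.pi*e)
    for s in (1,-1):
      for a in np.radians([10,20,30,40]):
        M=tool(d,a,s);g=C-43*np.array([*d,0])+[0,0,22]
        q=inverse_kinematics(tcp(g,M),m2q(M));g2=g+[0,0,160];q2=inverse_kinematics(tcp(g2,M),m2q(M))
        if q is None or q2 is None: print(e,s,np.degrees(a).round(),"no");continue
        ok=[]
        for X in (450,500,550,600):
          for Y in (-60,0,60):
            for sy in range(0,360,15):
              N=tool_after(U(np.radians(sy)),a,s)
              p=inverse_kinematics(tcp([X,Y,104],N),m2q(N))
              if p is not None:
                 ok.append((np.abs(np.array(p)-q2).max().round(2),X,Y,sy))
        ok.sort();print(e,s,np.degrees(a).round(),np.round(q,2),len(ok),ok[:4])
  im=cv2.imread("pics/scene0.png")
  for n,px in (("tape",(279,260)),("therm",(241,222)),("teal1",(318,167)),("teal2",(407,161)),("teal3",(370,120)),("jar",(304,125)),("bottle",(427,205)),("dish",(326,345)),("sc",(400,255))):
    print(n,plane("scene",[px],15)[0].round(0))
E
python3 c.py
```

```text
0 1 10.0 [ 0.06  0.42 -0.48  0.59  0.16 -1.1 ] 126 [(np.float64(0.94), 450, 0, 75), (np.float64(0.97), 450, -60, 60), (np.float64(0.97), 450, 60, 75), (np.float64(0.97), 500, 0, 75)]
0 1 20.0 [-0.03  0.4  -0.56  0.48  0.32 -1.17] 161 [(np.float64(0.97), 450, 0, 60), (np.float64(1.0), 450, -60, 60), (np.float64(1.0), 450, 60, 75), (np.float64(1.02), 500, -60, 60)]
0 1 30.0 [-0.12  0.41 -0.62  0.38  0.5  -1.24] 192 [(np.float64(1.0), 450, -60, 45), (np.float64(1.0), 450, 60, 60), (np.float64(1.02), 450, 0, 45), (np.float64(1.04), 500, 60, 60)]
0 1 40.0 [-0.2   0.44 -0.67  0.29  0.68 -1.31] 224 [(np.float64(1.02), 450, -60, 30), (np.float64(1.02), 450, 60, 45), (np.float64(1.07), 450, 0, 45), (np.float64(1.07), 500, 60, 45)]
0 -1 10.0 [ 0.06  0.42 -0.48  0.59  0.16  2.04] 126 [(np.float64(0.94), 450, 0, 75), (np.float64(0.97), 450, -60, 60), (np.float64(0.97), 450, 60, 75), (np.float64(0.97), 500, 0, 75)]
0 -1 20.0 [-0.03  0.4  -0.56  0.48  0.32  1.97] 161 [(np.float64(0.97), 450, 0, 60), (np.float64(1.0), 450, -60, 60), (np.float64(1.0), 450, 60, 75), (np.float64(1.02), 500, -60, 60)]

[... 214 characters left out ...]
.29  0.68  1.84] 224 [(np.float64(1.02), 450, -60, 30), (np.float64(1.02), 450, 60, 45), (np.float64(1.07), 450, 0, 45), (np.float64(1.07), 500, 60, 45)]
1 1 10.0 [ 0.32  0.63 -0.11  0.94 -0.13  2.31] 126 [(np.float64(1.48), 500, 0, 240), (np.float64(1.5), 550, -60, 240), (np.float64(1.5), 600, -60, 240), (np.float64(1.5), 600, 60, 255)]
1 1 20.0 [ 0.38  0.74  0.04  1.12 -0.24  2.39] 161 [(np.float64(1.4), 500, 60, 255), (np.float64(1.41), 500, -60, 240), (np.float64(1.42), 600, 0, 255), (np.float64(1.43), 450, 0, 240)]Traceback (most recent call last):
  File "c.py", line 25, in <module>
    p=inverse_kinematics(tcp([X,Y,104],N),m2q(N))
ValueError: time passes only in moves, steps and waits
```

Run:
```python
from h import *
for n,px in (("tape",(279,260)),("therm",(241,222)),("teal1",(318,167)),("teal2",(407,161)),("teal3",(370,120)),("jar",(304,125)),("bottle",(427,205)),("dish",(326,345)),("sc",(400,255))):
    print(n,plane("scene",[px],15)[0].round(0))
print(telemetry.current_t(), telemetry.current_orientation())
```

```text
tape [ 536. -159.   15.]
therm [ 393. -118.   15.]
teal1 [448. 146.  15.]
teal2 [641. 299.  15.]
teal3 [472. 399.  15.]
jar [319. 272.  15.]
bottle [753. 181.  15.]
dish [ 735. -275.   15.]
sc [763.   5.  15.]
0.15 [-0.4996705  -0.4996701  -0.50032808  0.50033088]
```

```bash
cat > g1.py <<'E'
from c import *
a=np.radians(30);d=U(th);s=-1
M=tool(d,a,s);g=C-42*np.array([*d,0])+[0,0,22];t=tcp(g,M)
manip.gripper_to(80,60)
manip.movep(t-90*M[:,0],m2q(M))
manip.servo_line(t-12*M[:,0],v=120)
cv2.imwrite("pics/w1.png",cams.read_camera("wrist")[:,:,::-1]);cv2.imwrite("pics/s1.png",cams.read_camera("side")[:,:,::-1])
print(telemetry.current_t(),telemetry.current_q().round(2),telemetry.current_contact_force())
E
python3 g1.py; python3 -c "
import cv2
im=cv2.imread('pics/s1.png')[190:330,200:400];cv2.imwrite('pics/s1c.png',cv2.resize(im,None,fx=3.9,fy=3.9))"
```

```text
1.975 [-0.13  0.39 -0.62  0.41  0.5   1.89] [0.17511848 0.75382507 0.03264355]
```

View pics/w1.png

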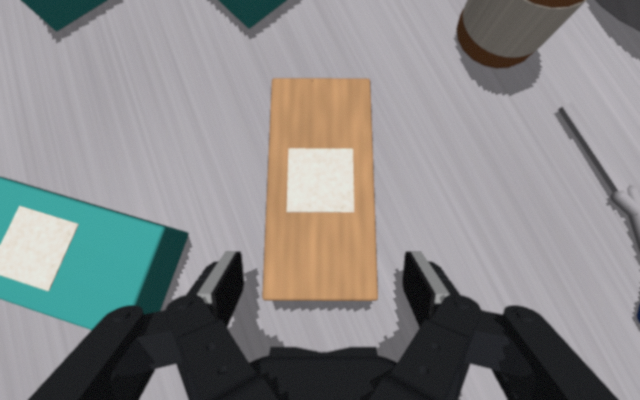

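View pics/s1c.png

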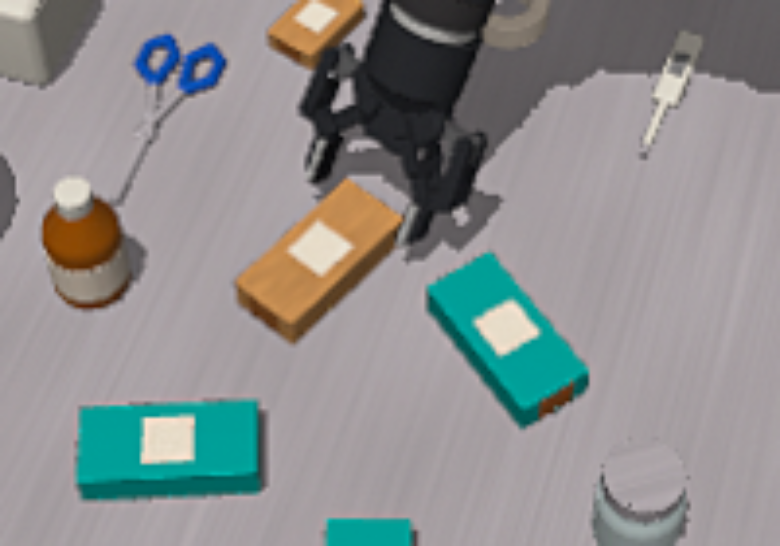

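```bash
cat > g2.py <<'E'
from c import *
a=np.radians(30);d=U(th);s=-1
M=tool(d,a,s);g=C-42*np.array([*d,0])+[0,0,22];t=tcp(g,M)
manip.gripper_to(68)
manip.servo_line(t,v=60)
print(telemetry.current_contact_force(),telemetry.current_tcp_pos())
cv2.imwrite("pics/w2.png",cams.read_camera("wrist")[:,:,::-1])
manip.gripper_to(50,60)
print("gap",telemetry.current_finger_gap(),telemetry.current_contact_force())
f0=telemetry.current_contact_force()
manip.servo_line(t+[0,0,40],v=100)
print(telemetry.current_contact_force(),telemetry.current_finger_gap(),telemetry.current_t())
cv2.imwrite("pics/w3.png",cams.read_camera("wrist")[:,:,::-1])
cv2.imwrite("pics/s3.png",cams.read_camera("side")[:,:,::-1])
im=cv2.imread('pics/s3.png')[190:330,200:400];cv2.imwrite('pics/s3c.png',cv2.resize(im,None,fx=3.9,fy=3.9))
E
python3 g2.py
```

```text
[ 0.20316667 -0.2732441   0.34342408] [581.12538567  93.37580632   4.76855008]
gap 54.962282503366666 [-0.38212196 -0.67629913  0.00892441]
[-0.09036819 -0.12794734 -2.04220762] 54.89619014930696 3.4667
```

View pics/w3.png

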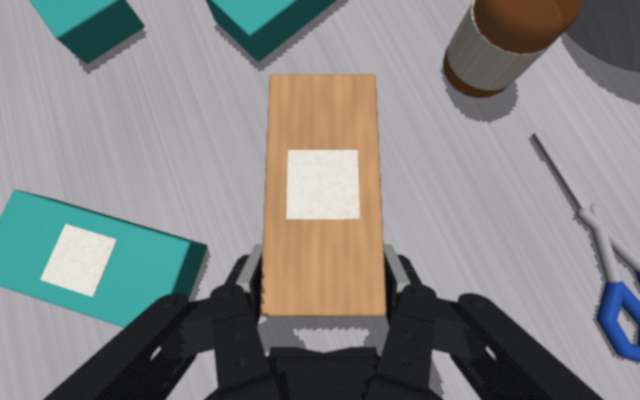

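View pics/s3c.png

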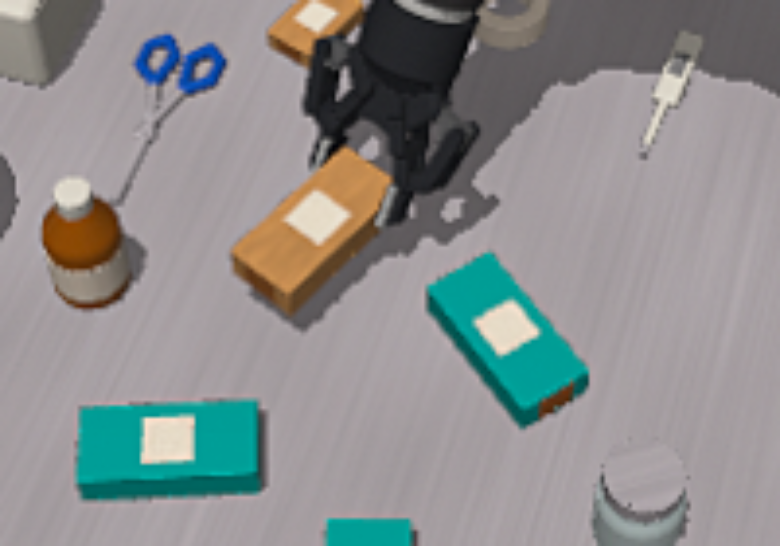

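```bash
cat > g3.py <<'E'
from c import *
a=np.radians(30);s=-1
p=np.array(telemetry.current_tcp_pos())
L=U(np.radians(60));L3=np.array([*L,0])
N=tool_after(L,a,s);g=np.array([490,0,102.])+7*L3;t=tcp(g,N)
print(inverse_kinematics(t,m2q(N)),inverse_kinematics(t+[0,0,60],m2q(N)))
manip.servo_line(p+[0,0,110],v=150)
manip.movep(t+[0,0,50],m2q(N))
manip.servo_line(t+[0,0,8],v=100)
print(telemetry.current_contact_force(),telemetry.current_t(),telemetry.current_finger_gap())
for n in("side","scene","wrist"):cv2.imwrite(f"pics/{n}4.png",cams.read_camera(n)[:,:,::-1])
im=cv2.imread('pics/side4.png')[100:300,220:440];cv2.imwrite('pics/side4c.png',cv2.resize(im,None,fx=3,fy=3))
im=cv2.imread('pics/scene4.png')[120:270,220:400];cv2.imwrite('pics/scene4c.png',cv2.resize(im,None,fx=4,fy=4))
E
python3 g3.py
```

```text
[ 0.36472484  0.92350492  0.13064862  1.7090907  -0.57783795  2.75559871] [ 0.36472484  0.85745738  0.1533291   1.79781872 -0.57783795  2.75559871]
[-0.78193716  0.39227476 -1.80433912] 6.0167 55.054224610945894
```

View pics/side4c.png

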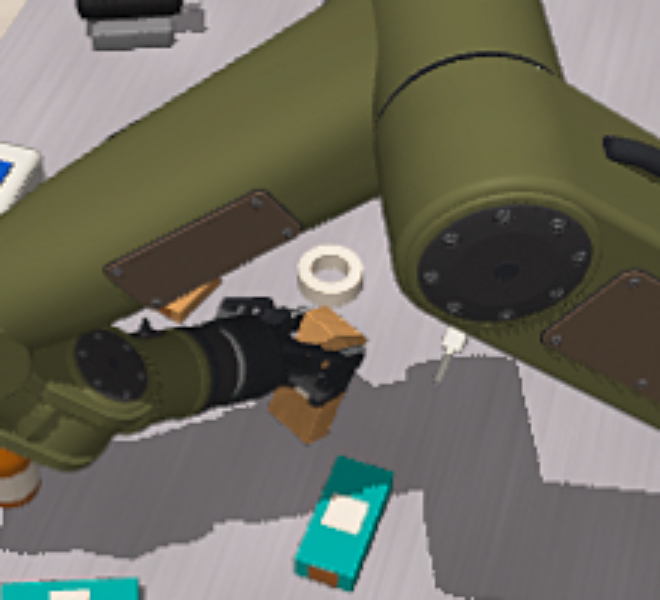

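View pics/scene4c.png

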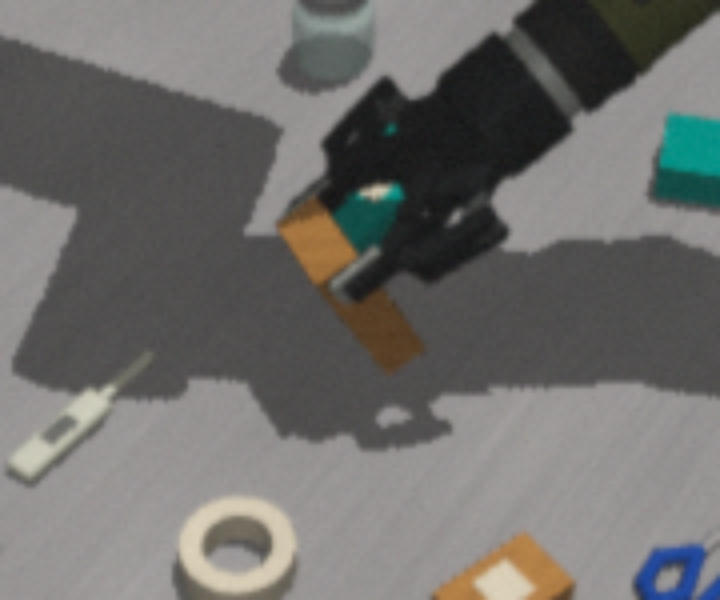

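```bash
cat > g4.py <<'E'
from c import *
p=np.array(telemetry.current_tcp_pos());f0=np.array(telemetry.current_contact_force())
dz=0
while dz<14:
    dz+=1.5 if dz<5 else 0.7
    manip.servo_line(p-[0,0,dz],v=30)
    f=np.array(telemetry.current_contact_force())
    if f[2]-f0[2]>2.5: break
print(dz,f,telemetry.current_torque(),telemetry.current_t(),telemetry.current_tcp_pos())
im=cams.read_camera("wrist");cv2.imwrite("pics/w5.png",im[:,:,::-1])
E
python3 g4.py
```

```text
6.0 [ 0.24348287 -0.48321827  3.80784331] [ 0.34547111 -0.18584364 -0.03449867] 7.1667 [485.55804273  -8.20537699  95.33013302]
```

View pics/w5.png

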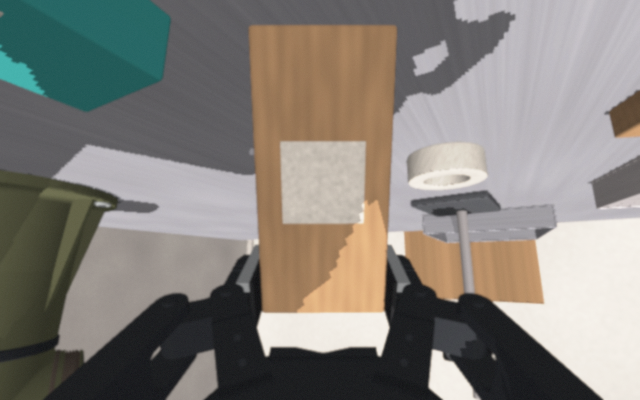

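```bash
cat > pnp.py <<'E'
from h import *
i=cams.camera_info("wrist")
def P(px,wh,nm):
    o=np.array([(-1,-1),(1,-1),(1,1),(-1,1)],float)*np.array(wh)/2
    ok,rv,tv=cv2.solvePnP(np.c_[o,np.zeros(4)],np.array(px,float),i["K"],i["dist_coeffs"],flags=cv2.SOLVEPNP_IPPE)
    m=cv2.Rodrigues(rv)[0];mt=i["mount"]; print(nm,"in tool: len axis",(mt[:3,:3]@m[:,1]).round(3),"n",(mt[:3,:3]@m[:,2]).round(3),"c",(mt[:3,:3]@tv.ravel()+mt[:3,3]).round(1))
P([(270,75),(376,75),(386,317),(261,317)],(56,120),"w3")
P([(250,26),(397,26),(386,312),(263,312)],(56,120),"w5")
E
python3 pnp.py; python3 -c "
import cv2
im=cv2.imread('pics/wrist4.png');cv2.imwrite('pics/wrist4v.png',im)"
```

```text
w3 in tool: len axis [-0.464  0.001  0.886] n [ 0.886 -0.007  0.464] c [ -2.6   0.5 -37.4]
w5 in tool: len axis [-0.09   0.004  0.996] n [0.996 0.029 0.09 ] c [-22.1   0.6 -44.4]
```

View pics/wrist4v.png

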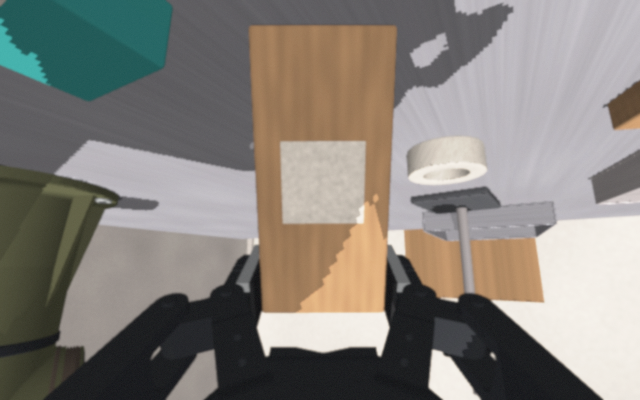

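```bash
cat >> pnp.py <<'E'
P([(272,78),(371,78),(377,299),(264,299)],(56,120),"w1")
def fit(f):
    im=cv2.imread(f); h=cv2.cvtColor(im,cv2.COLOR_BGR2HSV)
    M=cv2.inRange(h,(0,0,125),(180,70,255)); cs,_=cv2.findContours(M[100:250,250:400],cv2.RETR_EXTERNAL,cv2.CHAIN_APPROX_NONE)
    for c in cs:
        if 2000<cv2.contourArea(c)<9000: print(f,cv2.minAreaRect(c))
    # orange extent per row
    O=cv2.inRange(h,(5,70,50),(25,255,255))
    for y in (35,60,90,120,230,240):
        x=np.flatnonzero(O[y,230:410]);print(y,x.min()+230,x.max()+231,end=" | ")
    col=np.flatnonzero(O[:,300]);print("col300",col.min(),col.max()+1)
for f in("w1","w3","w5"): fit(f"pics/{f}.png")
E
python3 pnp.py
```

```text
w3 in tool: len axis [-0.464  0.001  0.886] n [ 0.886 -0.007  0.464] c [ -2.6   0.5 -37.4]
w5 in tool: len axis [-0.09   0.004  0.996] n [0.996 0.029 0.09 ] c [-22.1   0.6 -44.4]
w1 in tool: len axis [-0.471 -0.004  0.882] n [0.882 0.015 0.471] c [ 11.   -0.8 -37.2]
pics/w1.png ((70.0, 80.0), (64.0, 68.0), 90.0)
pics/w1.png ((135.0, 74.5), (149.0, 28.0), 90.0)
pics/w1.png ((10.0, 74.5), (149.0, 20.0), 90.0)Traceback (most recent call last):
  File "pnp.py", line 20, in <module>
    for f in("w1","w3","w5"): fit(f"pics/{f}.png")
                              ~~~^^^^^^^^^^^^^^^^^
  File "pnp.py", line 18, in fit
    x=np.flatnonzero(O[y,230:410]);print(y,x.min()+230,x.max()+231,end=" | ")
                                           ~~~~~^^
    return umr_minimum(a, axis, None, out, keepdims, initial, where)
ValueError: zero-size array to reduction operation minimum which has no identity
```

```bash
cat > g5.py <<'E'
from c import *
s=-1;L=U(np.radians(60));L3=np.array([*L,0])
manip.gripper_to(50,110)
p=np.array(telemetry.current_tcp_pos())
manip.servo_line(p+[0,0,25],v=80)
N=tool_after(L,np.radians(7),s);t=tcp(np.array([490,0,102.+14])+7*L3,N)
manip.servo_line(t,v=30,rotation=m2q(N))
print(telemetry.current_q().round(2),telemetry.current_t(),telemetry.current_contact_force())
for n in("side","scene","wrist"):cv2.imwrite(f"pics/{n}6.png",cams.read_camera(n)[:,:,::-1])
im=cv2.imread('pics/scene6.png')[120:270,220:400];cv2.imwrite('pics/scene6c.png',cv2.resize(im,None,fx=4,fy=4))
E
python3 g5.py
```

```text
[ 0.4   1.23  0.36  2.12 -0.64  3.05] 8.45 [ 0.53608438 -0.47671814 -0.47422801]
```

View pics/wrist6.png

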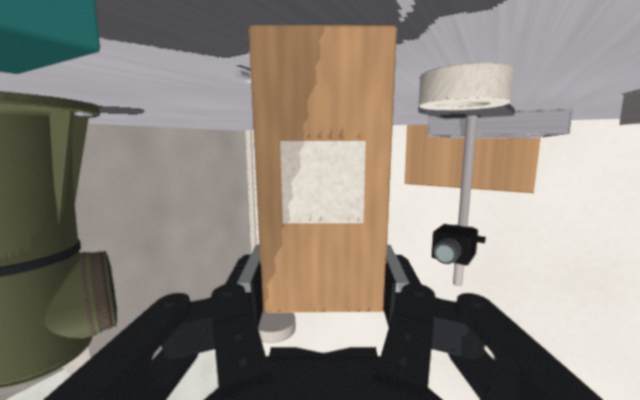

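View pics/scene6c.png

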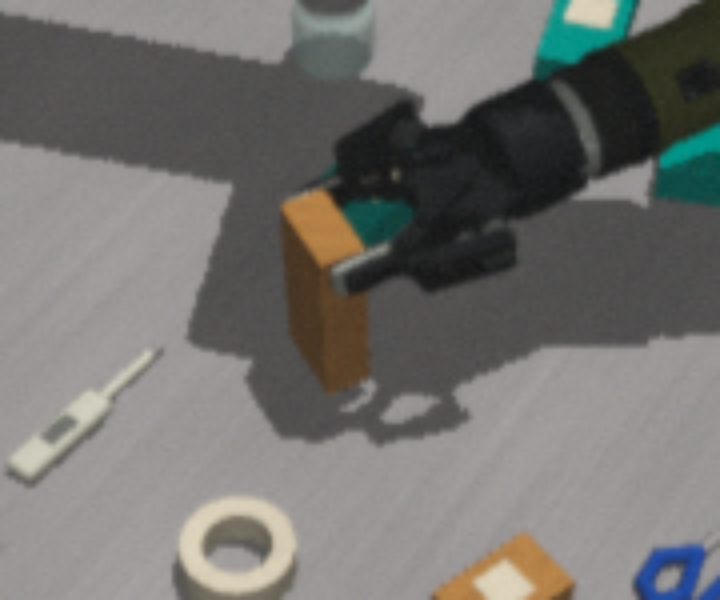

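```bash
cat > g6.py <<'E'
from c import *
p=np.array(telemetry.current_tcp_pos());f0=np.array(telemetry.current_contact_force())
manip.wait(0.2);f0=np.array(telemetry.current_contact_force())
dz=6
while dz<20:
    dz+=0.8
    manip.servo_line(p-[0,0,dz],v=30)
    f=np.array(telemetry.current_contact_force())
    if f[2]-f0[2]>2.5: break
print(dz,f0,f,telemetry.current_torque(),telemetry.current_t(),telemetry.current_tcp_pos())
manip.gripper_to(60)
cv2.imwrite("pics/scene7.png",cams.read_camera("scene")[:,:,::-1])
im=cv2.imread('pics/scene7.png')[120:270,220:400];cv2.imwrite('pics/scene7c.png',cv2.resize(im,None,fx=4,fy=4))
im=cams.read_camera("wrist");cv2.imwrite("pics/w7.png",im[:,:,::-1])
print(telemetry.current_finger_gap(),telemetry.current_contact_force())
# lens triangulation from wrist6 & side0
E
python3 g6.py
```

```text
12.400000000000004 [ 0.04208836 -0.06584432 -0.41687249] [0.43147309 1.51858921 6.04413001] [-0.189125    0.07595748 -0.01488736] 10.875 [484.97413625 -10.153784   104.0582063 ]
60.00013829061579 [-0.06588379 -0.32029971 -0.44311975]
```

View pics/w7.png

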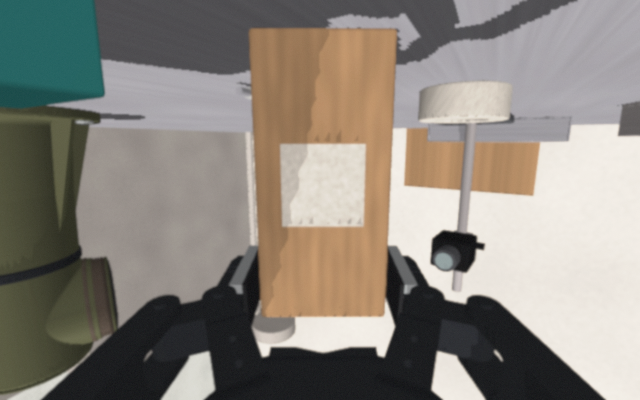

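View pics/scene7c.png

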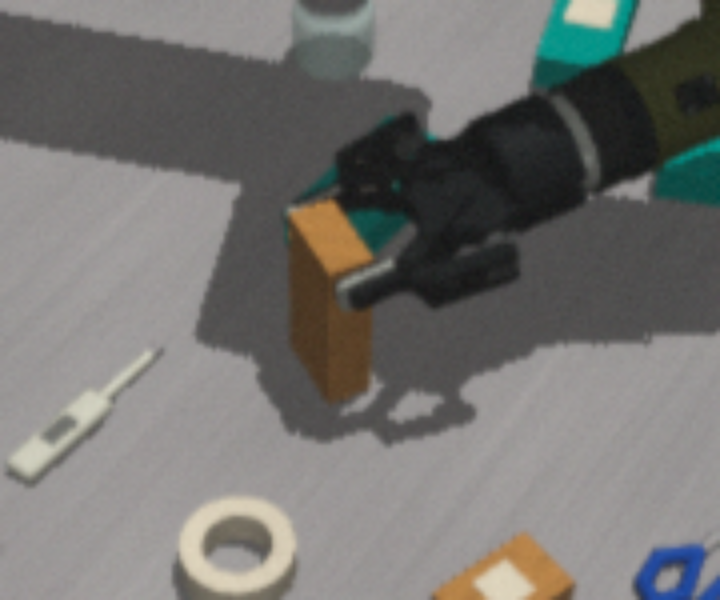

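```bash
cat > g7.py <<'E'
from c import *
im=cv2.imread("pics/w7.png")[215:305,400:500];cv2.imwrite("pics/w7z.png",cv2.resize(im,None,fx=6,fy=6,interpolation=cv2.INTER_CUBIC))
c1,d1=rays("wrist",[(444.5,259)])
c2,d2=rays("side",[(354.0,112.0)])
print("lens",tri((c1,d1[0]),(c2,d2[0])))
M=q2m(telemetry.current_orientation());p=np.array(telemetry.current_tcp_pos())
np.save("pose7.npy",np.c_[M,p])
manip.gripper_to(74)
manip.servo_line(p-70*M[:,0],v=120)
print(telemetry.current_contact_force(),telemetry.current_t())
for n in("scene","wrist","side"):cv2.imwrite(f"pics/{n}8.png",cams.read_camera(n)[:,:,::-1])
np.save("pose8.npy",np.c_[M,np.array(telemetry.current_tcp_pos())])
im=cv2.imread('pics/scene8.png')[120:270,220:400];cv2.imwrite('pics/scene8c.png',cv2.resize(im,None,fx=4,fy=4))
E
python3 g7.py
```

```text
lens (array([ 509.44420072, -318.92582995,  209.32786315]), [np.float64(0.04874075739669182), np.float64(0.04874075739670696)])Traceback (most recent call last):
  File "g7.py", line 9, in <module>
    manip.servo_line(p-70*M[:,0],v=120)
    ~~~~~~~~~~~~~~~~^^^^^^^^^^^^^^^^^^^
plant.Unreachable: the arm cannot follow that straight line within its joint ranges
```

View pics/w7z.png

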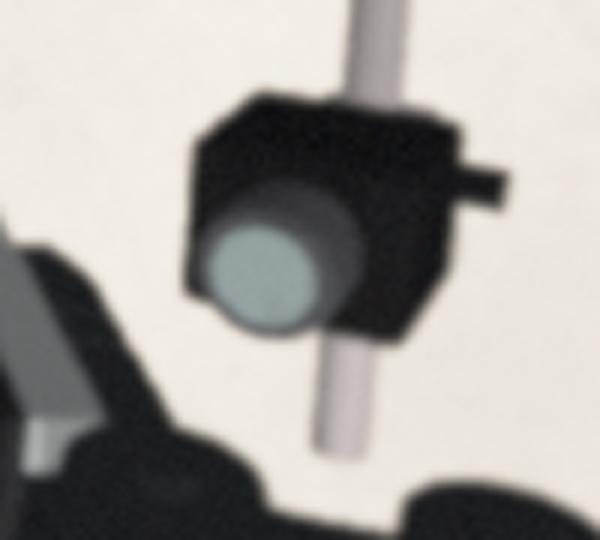

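```bash
cat > g7.py <<'E'
from c import *
print(telemetry.current_finger_gap(),telemetry.current_q().round(2))
c1,d1=rays("wrist",[(443.4,260.7)])
c2,d2=rays("side",[(354.0,112.0)])
print("lens",tri((c1,d1[0]),(c2,d2[0])))
M=q2m(telemetry.current_orientation());p=np.array(telemetry.current_tcp_pos())
b=-M[:,0]*[1,1,0]
for k,v in (("back20",20*b),("back40",40*b),("back",70*b),("up80",np.array([0,0,80])),("bu",70*b+[0,0,40])):
    q=inverse_kinematics(p+v,m2q(M));print(k,None if q is None else q.round(2))
E
python3 g7.py
```

```text
73.95168574388062 [ 0.4   1.24  0.37  2.12 -0.64  3.05]
lens (array([ 508.71806568, -316.30225734,  211.46170504]), [np.float64(0.27766272504977263), np.float64(0.27766272504987405)])
back20 None
back40 None
back None
up80 None
bu None
```

```bash
cat > k.py <<'E'
from c import *
L=U(np.radians(60));L3=np.array([*L,0])
for s in (1,-1):
    N=tool_after(L,np.pi/2,s);print(s,"stand",inverse_kinematics(np.array([490,0,84.]),m2q(N)).round(2))
    S=U(np.radians(-82.7));N=tool_after(S,np.pi/2,s);print("show",inverse_kinematics([494,-200,235],m2q(N)).round(2))
M=q2m(telemetry.current_orientation());p=np.array(telemetry.current_tcp_pos());g=p-19*M[:,0];print(g)
for a in (15,30,45,60,75):
    N=tool_after(L,np.radians(a),-1);q=inverse_kinematics(tcp(g,N),m2q(N));q2=inverse_kinematics(tcp(g+[0,0,80],N),m2q(N));print(a,None if q is None else q.round(2),None if q2 is None else q2.round(2))
E
python3 k.py
```

```text
1 stand [ 0.    0.22 -0.53  0.82  0.   -1.05]
show [-0.38  0.19 -0.2   1.18  0.    1.06]
-1 stand [ 0.    0.22 -0.53  0.82  0.    2.09]
show [-0.38  0.19 -0.2   1.18  0.   -2.08]
[494.28851904   6.1172264  105.15122455]
15 [ 0.39  1.13  0.3   1.98 -0.63  2.95] [ 0.39  1.03  0.29  2.07 -0.63  2.95]
30 [ 0.36  0.92  0.13  1.71 -0.58  2.76] [ 0.36  0.84  0.17  1.84 -0.58  2.76]
45 [ 0.32  0.71 -0.04  1.46 -0.49  2.58] [ 0.32  0.64  0.03  1.6  -0.49  2.58]
60 [ 0.24  0.52 -0.21  1.22 -0.37  2.41] [ 0.24  0.45 -0.12  1.38 -0.37  2.41]
75 [ 0.14  0.35 -0.37  1.01 -0.21  2.25] [ 0.14  0.28 -0.27  1.18 -0.21  2.25]
```

```bash
cat > g8.py <<'E'
from c import *
L=U(np.radians(60))
M=q2m(telemetry.current_orientation());p=np.array(telemetry.current_tcp_pos());g=p-19*M[:,0]
for a in (25,45,65):
    N=tool_after(L,np.radians(a),-1);manip.servo_line(tcp(g,N),v=25,rotation=m2q(N))
    print(a,telemetry.current_contact_force().round(2),telemetry.current_t())
manip.servo_line(tcp(g+[0,0,90],N),v=120)
N=tool_after(L,np.pi/2,-1);manip.movep([490,0,190],m2q(N))
print(telemetry.current_contact_force(),telemetry.current_t())
np.save("pose8.npy",np.c_[q2m(telemetry.current_orientation()),np.array(telemetry.current_tcp_pos())])
for n in("wrist","scene","side"):cv2.imwrite(f"pics/{n}8.png",cams.read_camera(n)[:,:,::-1])
im=cv2.imread('pics/scene8.png')[120:270,220:400];cv2.imwrite('pics/scene8c.png',cv2.resize(im,None,fx=4,fy=4))
E
python3 g8.py
```

```text
25 [-0.33  0.17 -0.65] 11.9667
45 [ 0.85  0.51 -0.7 ] 12.4667
65 [ 0.52 -0.46 -0.29] 12.9667
[0.77496447 0.69793295 0.33024787] 14.2833
```

View pics/scene8c.png

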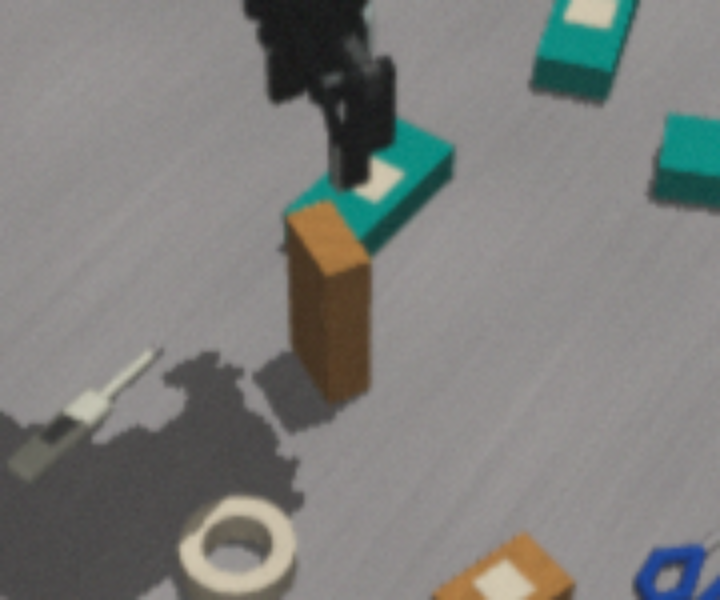

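View pics/wrist8.png

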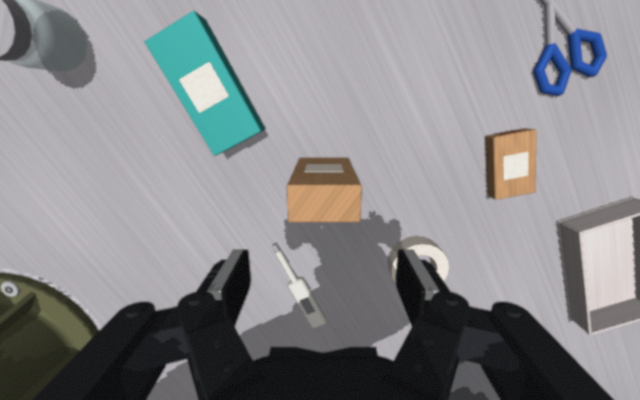

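View pics/side8.png

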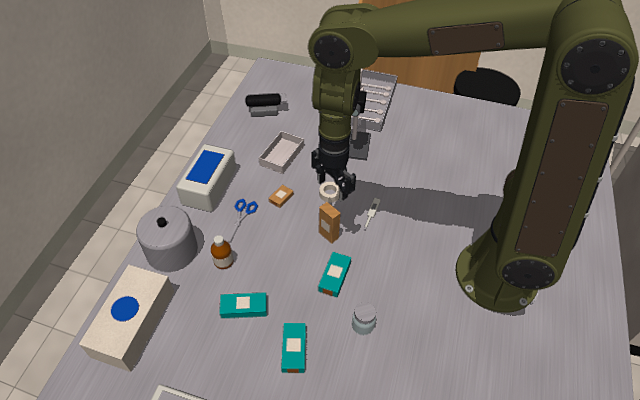

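```bash
cat > t.py <<'E'
from h import *
home=np.load("pose8.npy")
def meas(f,n,P,seed):
    im=cv2.imread(f);h=cv2.cvtColor(im,cv2.COLOR_BGR2HSV)
    W=cv2.inRange(h,(0,0,150),(180,60,255));T=cv2.inRange(h,(80,120,130),(95,255,255))
    for M,nm in ((W,"label"),(T,"teal")):
        cs,_=cv2.findContours(M,cv2.RETR_EXTERNAL,cv2.CHAIN_APPROX_NONE)
        for c in cs:
            if cv2.contourArea(c)>60 and cv2.pointPolygonTest(c,seed,False)>=0:
                w=plane(n,c.reshape(-1,2),30,P)[:,:2].astype(np.float32);m=cv2.moments(c)
                cc=plane(n,[(m['m10']/m['m00'],m['m01']/m['m00'])],30,P)[0]
                print(f,nm,"cen",cc.round(1),"rect",cv2.minAreaRect(w))
i=cams.camera_info("wrist")
def wp(M,p):
    T=np.eye(4);T[:3,:3]=M;T[:3,3]=p;W=T@i["mount"];return W[:3,:3],W[:3,3]
P0=wp(q2m([-0.4996705,-0.4996701,-0.50032808,0.50033088]),[599.996,0,231.299]);P8=wp(home[:,:3],home[:,3])
meas("pics/wrist0.png","wrist",P0,(177,33))
meas("pics/wrist8.png","wrist",P8,(203,87))
meas("pics/side0.png","side",pose("side"),(331,276))
meas("pics/side8.png","side",pose("side"),(337,272))
meas("pics/scene0.png","scene",pose("scene"),(319,164))
E
python3 t.py
python3 - <<'E'
import cv2,numpy as np
a=cv2.imread('pics/side0.png');b=cv2.imread('pics/side8.png')
cv2.imwrite('pics/cmp.png',np.hstack([a[150:400,160:400],b[150:400,160:400]]).repeat(1,0))
c=cv2.imread('pics/cmp.png');cv2.imwrite('pics/cmp.png',cv2.resize(c,None,fx=1.65,fy=1.65))
E
```

```text
pics/wrist0.png label cen [448.7 148.   30. ] rect ((448.6685791015625, 147.7140655517578), (35.16674041748047, 35.06376647949219), 51.01316452026367)
pics/wrist0.png teal cen [452.2 143.2  30. ] rect ((449.6000671386719, 147.5205535888672), (55.39415740966797, 118.41177368164062), 50.875953674316406)
pics/wrist8.png label cen [507.7  22.3  30. ] rect ((535.8394775390625, -55.193359375), (454.5513916015625, 853.5153198242188), 49.622772216796875)
pics/wrist8.png teal cen [438.2 138.6  30. ] rect ((437.3769836425781, 134.57505798339844), (118.61199951171875, 54.515899658203125), 86.66468811035156)
pics/side0.png label cen [447.8  87.1  30. ] rect ((230.316650390625, -595.0791015625), (2481.775634765625, 2020.965087890625), 16.862951278686523)
pics/side0.png teal cen [448.5 149.2  30. ] rect ((449.72979736328125, 148.32357788085938), (55.407447814941406, 118.58379364013672), 50.97038269042969)
pics/side8.png label cen [523.2 192.8  30. ] rect ((381.741455078125, -33.53155517578125), (1533.447021484375, 1519.255859375), 89.18394470214844)
pics/side8.png teal cen [438.7 137.4  30. ] rect ((438.706787109375, 135.9580535888672), (118.64047241210938, 54.133419036865234), 86.52664184570312)
pics/scene0.png label cen [448.7 146.2  30. ] rect ((448.48724365234375, 146.26434326171875), (32.73286437988281, 34.00161361694336), 49.614566802978516)
pics/scene0.png teal cen [451.5 143.   30. ] rect ((449.33221435546875, 145.3776092529297), (53.030311584472656, 117.4184341430664), 51.0360107421875)
```

View pics/cmp.png

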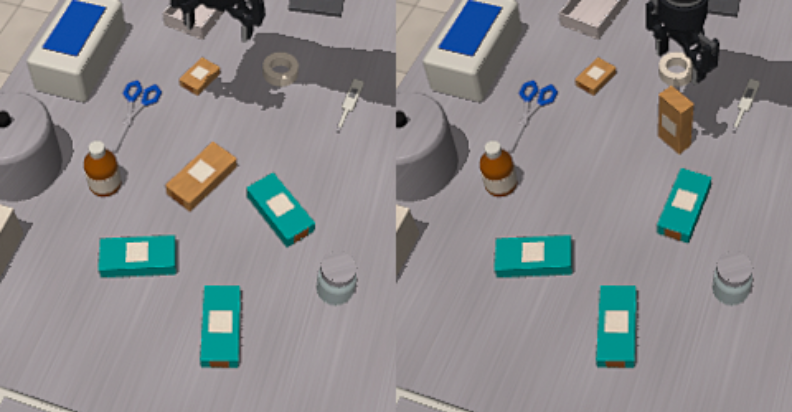

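```bash
cat > t2.py <<'E'
from c import *
y0=np.radians(86.6-90);y1=np.radians(50.9)
A=np.array([437.9,135.6,0]);B=np.array([449.2,147.8,0])
D0,D1=down(y0),down(y1)
for X,D in((A,D0),(B,D1)):print(inverse_kinematics(X+[0,0,5],m2q(D)).round(2))
manip.movep(A+[0,0,110],m2q(D0))
manip.servo_line(A+[0,0,6],v=150)
f=telemetry.current_contact_force().round(2)
manip.gripper_to(50,40);print(f,telemetry.current_finger_gap(),telemetry.current_contact_force().round(2))
manip.servo_line(A+[0,0,14],v=60)
manip.servo_line(B+[0,0,14],v=20,rotation=m2q(D1))
manip.servo_line(B+[0,0,6.5],v=40)
print(telemetry.current_contact_force().round(2))
manip.gripper_to(74)
manip.servo_line(B+[0,0,150],v=200)
print(telemetry.current_t())
manip.movep([490,20,200],m2q(tool_after(U(np.radians(60)),np.pi/2,-1)))
np.save("pose9.npy",np.c_[q2m(telemetry.current_orientation()),np.array(telemetry.current_tcp_pos())])
for n in("wrist","side"):cv2.imwrite(f"pics/{n}9.png",cams.read_camera(n)[:,:,::-1])
print(telemetry.current_t())
E
python3 t2.py
cat >> t.py <<'E'
print()
h9=np.load("pose9.npy")
meas("pics/wrist9.png","wrist",wp(h9[:,:3],h9[:,3]),(203,87))
meas("pics/side9.png","side",pose("side"),(331,276))
E
python3 t.py | sed -n '/^$/,$p'
```

```text
[ 0.3   0.28 -0.68  0.61  0.    1.93]
[ 0.32  0.3  -0.65  0.62  0.    1.  ]
[-0.38 -0.49  0.81] 55.19175588847671 [-0.8  -1.47  7.12]
[-1.69 -0.66  8.53]
19.1917
20.3417

pics/wrist9.png label cen [500.4  51.8  30. ] rect ((539.774169921875, -34.110015869140625), (462.86737060546875, 880.1062622070312), 49.07326126098633)
pics/wrist9.png teal cen [450.1 147.6  30. ] rect ((449.7460021972656, 146.62850952148438), (54.57108688354492, 118.4966049194336), 50.83774185180664)
pics/side9.png label cen [523.5 197.3  30. ] rect ((381.855712890625, -34.56512451171875), (1535.0244140625, 1519.3831787109375), 89.20378875732422)
pics/side9.png teal cen [449.6 148.8  30. ] rect ((450.573974609375, 147.92759704589844), (55.043697357177734, 118.52941131591797), 51.413604736328125)
```

View pics/wrist9.png

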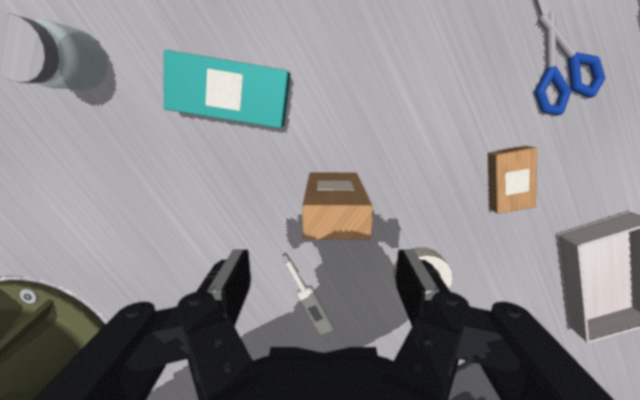

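View pics/side9.png

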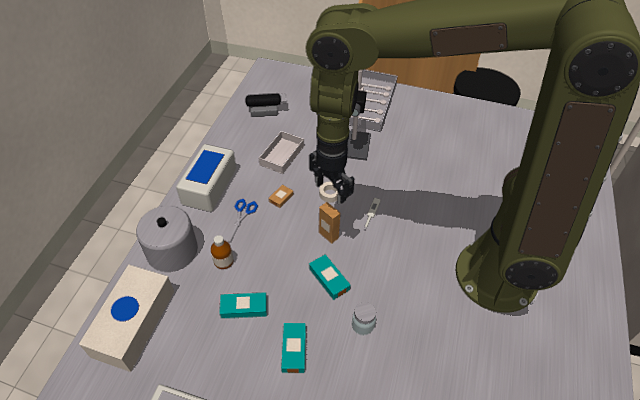

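```bash
cat > u.py <<'E'
from h import *
h9=np.load("pose9.npy")
def wp(M,p):
    T=np.eye(4);T[:3,:3]=M;T[:3,3]=p;W=T@cams.camera_info("wrist")["mount"];return W[:3,:3],W[:3,3]
P=wp(h9[:,:3],h9[:,3])
im=cv2.imread("pics/wrist9.png");h=cv2.cvtColor(im,cv2.COLOR_BGR2HSV)
M=cv2.inRange(h,(8,80,150),(22,255,255))
cs,_=cv2.findContours(M,cv2.RETR_EXTERNAL,cv2.CHAIN_APPROX_NONE)
for c in cs:
    if cv2.contourArea(c)>1000:
        w=plane("wrist",c.reshape(-1,2),120,P)[:,:2].astype(np.float32);print(cv2.boundingRect(c),cv2.minAreaRect(w))
E
python3 u.py
```

```text
(302, 205, 70, 34) ((492.4533996582031, 2.8248958587646484), (28.491409301757812, 55.548004150390625), 60.170997619628906)
(497, 148, 40, 65) ((629.3905639648438, -36.63035583496094), (47.8406982421875, 29.998247146606445), 71.00245666503906)
```

```bash
cat > v.py <<'E'
from c import *
S=U(np.radians(-82.7));N=tool(S,np.radians(45),-1)
N2=tool(S,np.radians(45),1)
for n in (N,N2): 
    q=inverse_kinematics([500,-170,235],m2q(n)); print(q, n[:,2])
S3=np.array([*S,0])
n=N if N[2,2]>0 else N2
manip.movep([490,0,240],telemetry.current_orientation())
manip.movep([500,-170,235],m2q(n))
cv2.imwrite("pics/wl.png",cams.read_camera("wrist")[:,:,::-1])
np.save("posel.npy",np.c_[q2m(telemetry.current_orientation()),np.array(telemetry.current_tcp_pos())])
print(telemetry.current_t())
im=cv2.imread("pics/wl.png");cv2.imwrite("pics/wl.png",im)
E
python3 v.py
```

```text
[ 0.13126121  0.14192697 -0.4869503   0.94577121 -0.78539074 -1.56534855] [-0.08984825  0.70137529 -0.70710678]
[ 0.13126121  0.14192697 -0.4869503   0.94577121 -0.78539074  1.5762441 ] [ 0.08984825 -0.70137529  0.70710678]
21.4667
```

View pics/wl.png

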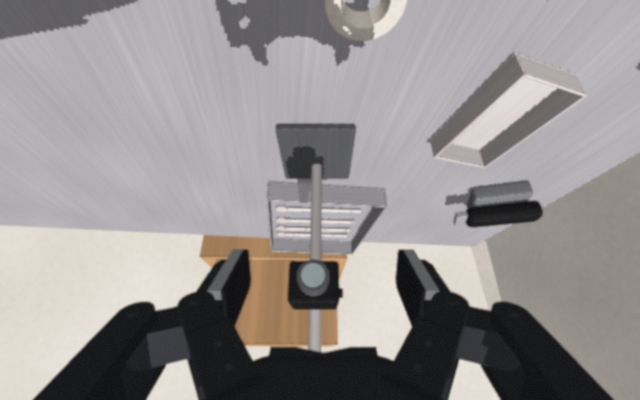

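```bash
cat > v2.py <<'E'
from h import *
h9=np.load("posel.npy")
def wp(M,p):
    T=np.eye(4);T[:3,:3]=M;T[:3,3]=p;W=T@cams.camera_info("wrist")["mount"];return W[:3,:3],W[:3,3]
P=wp(h9[:,:3],h9[:,3]);h7=np.load("pose7.npy");P7=wp(h7[:,:3],h7[:,3])
im=cv2.imread("pics/wl.png")
g=im[255:315,280:350].astype(int)
def glass(f,x0,x1,y0,y1,seed):
    im=cv2.imread(f);h=cv2.cvtColor(im,cv2.COLOR_BGR2HSV);M=cv2.inRange(h,(70,15,90),(110,120,255))
    N=np.zeros_like(M);N[y0:y1,x0:x1]=M[y0:y1,x0:x1]
    cs,_=cv2.findContours(N,cv2.RETR_EXTERNAL,cv2.CHAIN_APPROX_NONE);c=max(cs,key=cv2.contourArea)
    e=cv2.fitEllipse(c);print(f,e,im[seed[1],seed[0]]);return e[0]
a=glass("pics/wl.png",290,340,255,300,(313,276))
b=glass("pics/w7.png",425,470,240,280,(444,260))
s=glass("pics/side0.png",345,365,100,120,(354,112))
r=lambda n,p,P:(lambda o:(o[0],o[1][0]))(rays(n,[p],P))
ra,rb,rs=r("wrist",a,P),r("wrist",b,P7),r("side",s,None)
for k in ((ra,rb),(ra,rs),(rb,rs),(ra,rb,rs)): p,e=tri(*k);print(p.round(1),np.round(e,1))
F=plane("wrist",[(278,125),(355,125),(350,178),(284,178)],12,P)
print(F.round(0).tolist(),[np.degrees(np.arctan2(*(F[i]-F[i-1])[:2][::-1])).round(1) for i in range(4)])
cv2.imwrite("pics/wlz.png",cv2.resize(im[110:330,250:380],None,fx=2.7,fy=2.7,interpolation=cv2.INTER_CUBIC))
E
python3 v2.py
```

```text
pics/wl.png ((312.4164123535156, 274.6545715332031), (24.995590209960938, 25.237974166870117), 77.20541381835938) [153 151 139]
pics/w7.png ((443.48590087890625, 260.4685974121094), (15.85251522064209, 19.265554428100586), 120.7307357788086) [161 162 149]
pics/side0.png ((353.6960754394531, 111.98854064941406), (5.3905487060546875, 6.917835712432861), 117.04974365234375) [109 111 102]
[ 508.6 -317.4  211.7] [0.1 0.1]
[ 509.  -315.1  212.3] [0.7 0.7]
[ 509.4 -316.1  211.3] [0.5 0.5]
[ 509.1 -316.3  211.6] [0.7 0.3 0.8]
[[461.0, -329.0, 12.0], [562.0, -316.0, 12.0], [584.0, -450.0, 12.0], [471.0, -464.0, 12.0]] [np.float64(94.2), np.float64(7.2), np.float64(-80.9), np.float64(-172.8)]
```

View pics/wlz.png

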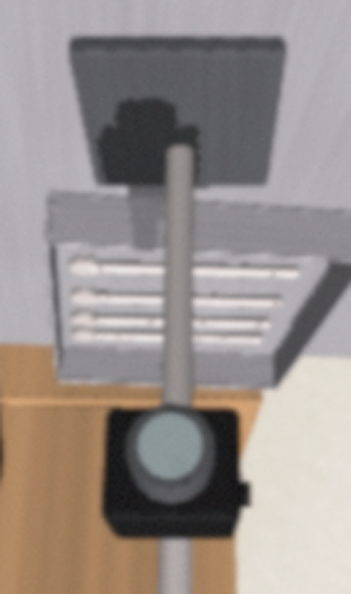

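```bash
cat > r.py <<'E'
from c import *
N=tool_after(U(np.radians(60.2)),np.pi/2,-1);X=np.array([492.4,2.8,0])
manip.movep(X+[0,0,200],m2q(N))
manip.servo_line(X+[0,0,84],v=120)
print(telemetry.current_contact_force().round(2))
manip.gripper_to(50,100);print(telemetry.current_finger_gap(),telemetry.current_contact_force().round(2))
manip.servo_line(X+[0,0,100],v=40)
print(telemetry.current_contact_force().round(2),telemetry.current_t())
for n in("wrist","side","scene"):cv2.imwrite(f"pics/{n}10.png",cams.read_camera(n)[:,:,::-1])
E
python3 r.py
```

```text
[0.06 0.81 0.38]
54.436710234957694 [-1.05  0.51  6.08]
[ 0.1  -0.41 -0.58] 24.2167
```

View pics/wrist10.png

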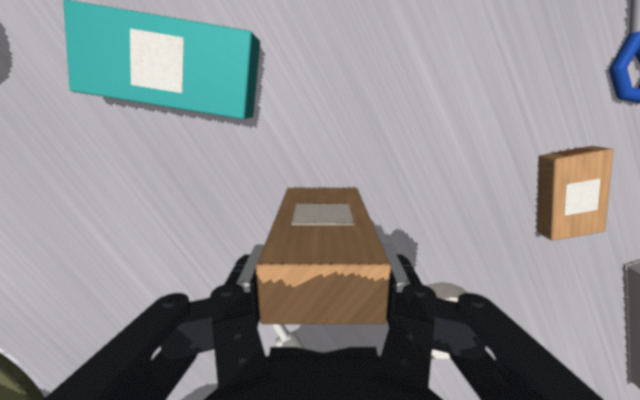

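View pics/side10.png

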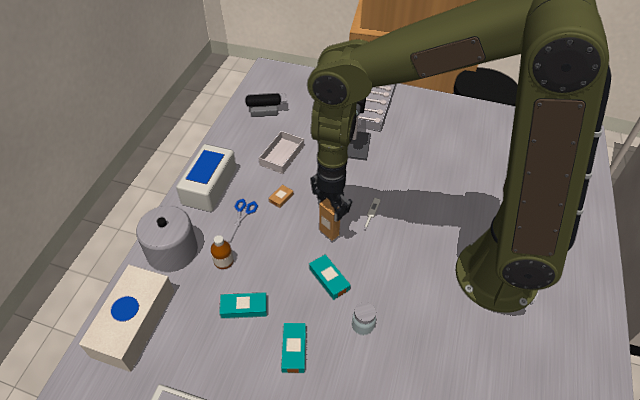

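```bash
cat > f.py <<'E'
from c import *
p=np.array(telemetry.current_tcp_pos())
manip.servo_line([p[0],p[1],235.6],v=120)
S=U(np.radians(-82.7));N=tool_after(S,np.pi/2,-1)
T=np.array([491.9,-182.9,235.6])
q=np.array(telemetry.current_q());qt=inverse_kinematics([491.9,-80,235.6],m2q(N));print(q.round(2),qt.round(2))
for k in range(1,4): manip.goto_joints(list(q+(np.array(qt)-q)*k/3))
manip.servo_line(T,v=60)
manip.wait(0.3)
print(telemetry.current_tcp_pos(),telemetry.current_t(),telemetry.current_finger_gap(),telemetry.current_contact_force())
np.save("posef.npy",np.c_[q2m(telemetry.current_orientation()),np.array(telemetry.current_tcp_pos())])
for n in("wrist","side","scene"):cv2.imwrite(f"pics/{n}11.png",cams.read_camera(n)[:,:,::-1])
im=cv2.imread('pics/scene11.png')[180:330,150:330];cv2.imwrite('pics/scene11c.png',cv2.resize(im,None,fx=4,fy=4,interpolation=cv2.INTER_CUBIC))
im=cv2.imread('pics/side11.png')[60:260,270:450];cv2.imwrite('pics/side11c.png',cv2.resize(im,None,fx=3,fy=3,interpolation=cv2.INTER_CUBIC))
E
python3 f.py
```

```text
[ 0.01  0.11 -0.29  1.17  0.    2.1 ] [-0.16  0.12 -0.28  1.17  0.   -1.86]
[ 491.89818665 -182.79717162  235.62172752] 31.4167 54.55471675650744 [-0.13825734  0.83993142 -0.80321024]
```

View pics/scene11c.png

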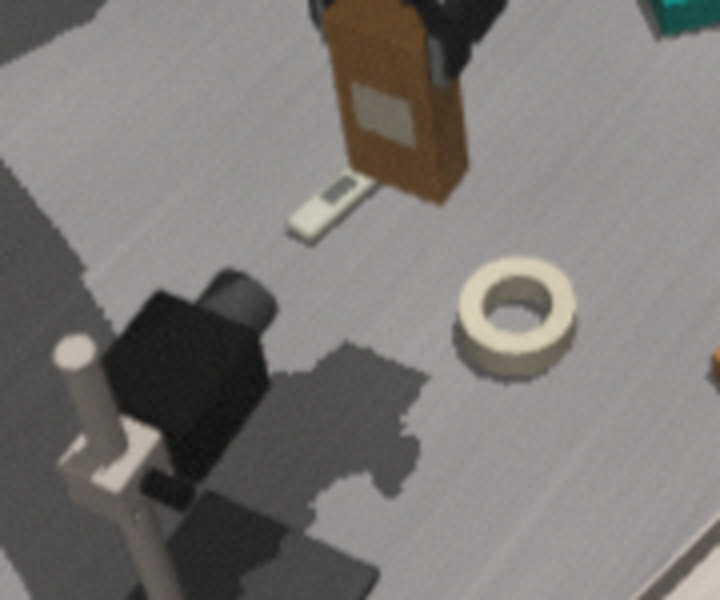

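View pics/side11c.png

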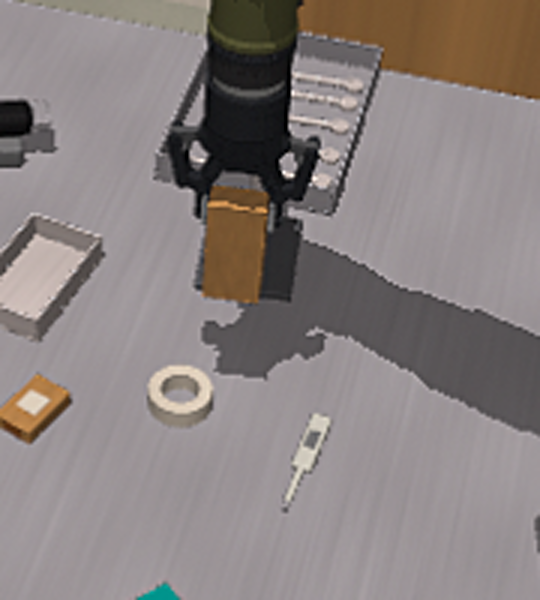

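View pics/wrist11.png

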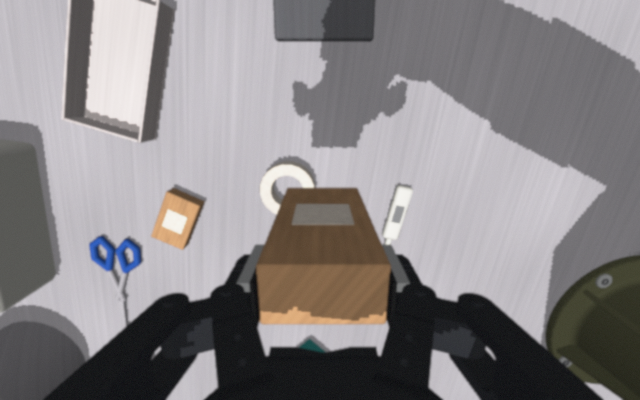

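```bash
cat > w.py <<'E'
from c import *
S=np.array([*U(np.radians(-82.7)),0]);Y=np.array([-S[1],S[0],0]);Z=np.array([0,0,1.])
p=np.load("posef.npy")[:,3];cen=np.array([p[0],p[1],p[2]-24])
lab=cen+15*S;gl=np.array([509,-316.8,211.6]);print("rel to lens", (gl-lab).round(1))
sq=[lab+17*(a*Y+b*Z) for a,b in((1,1),(-1,1),(-1,-1),(1,-1))]
fc=[lab+28*a*Y+60*b*Z for a,b in((1,1),(-1,1),(-1,-1),(1,-1))]
bk=[f-30*S for f in fc]
for n in("scene","wrist"): print(n,"label",proj(n,[lab])[0].round(1),"sq",proj(n,sq).round(0).tolist(),"face",proj(n,fc).round(0).tolist(),"back",proj(n,bk).round(0).tolist())
print("side back",proj("side",bk).round(0).tolist())
def lc(f,n,seed,lo,hi):
    im=cv2.imread(f);h=cv2.cvtColor(im,cv2.COLOR_BGR2HSV);M=cv2.inRange(h,lo,hi)
    cs,_=cv2.findContours(M,cv2.RETR_EXTERNAL,cv2.CHAIN_APPROX_NONE)
    for c in cs:
        if cv2.pointPolygonTest(c,seed,False)>=0: m=cv2.moments(c);print(f,m['m00'],m['m10']/m['m00'],m['m01']/m['m00'],cv2.boundingRect(c),cv2.boxPoints(cv2.minAreaRect(c)).round(0).tolist())
lc("pics/scene11.png","scene",(245,208),(0,0,70),(40,90,255))
lc("pics/wrist11.png","wrist",(323,215),(0,0,70),(40,80,255))
for f,b in(("scene11",(225,170,50,70)),("wrist11",(240,170,165,170)),("side11",(325,110,50,60))):
    im=cv2.imread(f"pics/{f}.png");x,y,w,h=b;k=min(780//w,580//h);cv2.imwrite(f"pics/{f}z.png",cv2.resize(im[y:y+h,x:x+w],None,fx=k,fy=k,interpolation=cv2.INTER_CUBIC));print(f,b,k)
E
python3 w.py
```

```text
rel to lens [  15.2 -119.1   -0. ]
scene label [245.8 207.3] sq [[252.0, 205.0], [238.0, 199.0], [239.0, 210.0], [254.0, 216.0]] face [[256.0, 191.0], [230.0, 182.0], [237.0, 222.0], [260.0, 231.0]] back [[263.0, 181.0], [238.0, 172.0], [244.0, 212.0], [267.0, 221.0]]
wrist label [322.3 214.6] sq [[291.0, 226.0], [353.0, 226.0], [348.0, 205.0], [296.0, 205.0]] face [[253.0, 266.0], [390.0, 267.0], [358.0, 188.0], [287.0, 188.0]] back [[258.0, 327.0], [385.0, 327.0], [357.0, 223.0], [288.0, 223.0]]
side back [[339.0, 128.0], [359.0, 131.0], [356.0, 161.0], [337.0, 159.0]]
pics/scene11.png 146.0 245.48287671232876 208.2568493150685 (238, 200, 16, 17) [[234.0, 209.0], [238.0, 200.0], [257.0, 207.0], [253.0, 217.0]]
pics/wrist11.png 1277.0 322.28961106760636 214.38175411119812 (291, 203, 64, 23) [[291.0, 203.0], [354.0, 203.0], [354.0, 225.0], [291.0, 225.0]]
scene11 (225, 170, 50, 70) 8
wrist11 (240, 170, 165, 170) 3
side11 (325, 110, 50, 60) 9
```

View pics/scene11z.png

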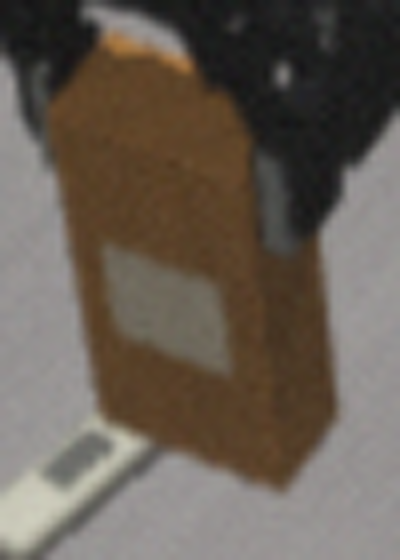

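View pics/wrist11z.png

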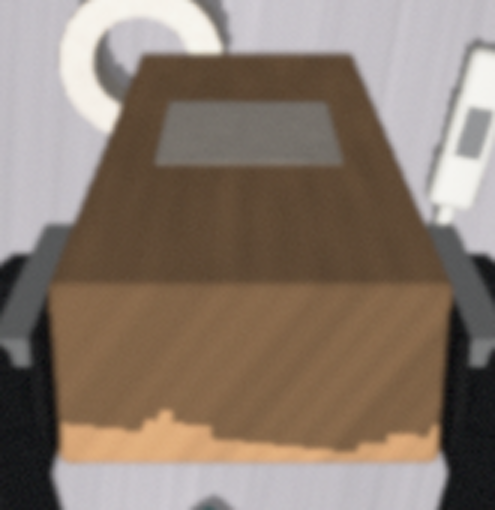

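View pics/side11z.png

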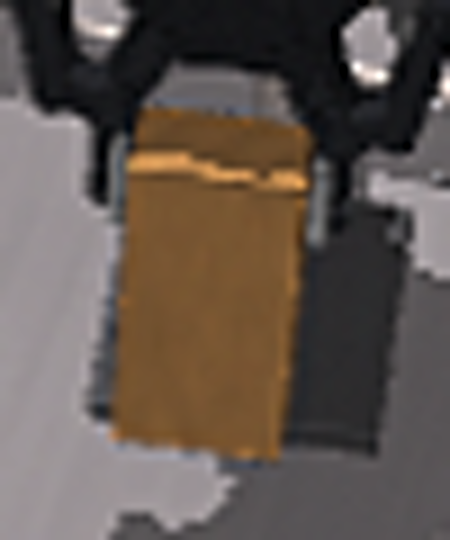

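Run:
```python
from h import *
print(telemetry.current_t(),np.abs(telemetry.current_qvel()).max(),telemetry.current_finger_gap())
manip.close_job()
```

```text
31.5667 0.0011881814609412031 54.669620400951594
the job is handed in; nothing more can be done
```

The job is handed in at 31.6 s. The carton stood on its short end by itself. I then gripped it from above near its top end, across its width and clear of the label. It is now held still and upright in front of the label camera.

**Last checks**
- **Label position:** by arm pose and triangulated lens, the label centre is 120 mm from the glass, on its axis, and the label faces it.
- **Camera comparison:** the wrist and side pictures agree with that to about 1 px at the label and lower corners. The scene picture puts the label about 1 px (about 3 mm) low. In the wrist picture the carton's top edge reads about 4 mm too far away. Earlier pictures had a similar bias, so I did not correct for it.
- **Lens estimate:** the different pairs of views disagree by about 2 mm.

**What went wrong**
- **Slip:** the carton turned about 23° in the grip during the first transfer. I saw it and levelled it before setting the carton down.
- **Knocked carton:** by the pictures taken during that transfer, the nearest turquoise carton was pushed about 17 mm and turned about 54°. I put it back to within about 1 mm and 1° of its original place, but it was moved for a while.
- **Other things:** by comparison of the pictures, the tape, thermometer, small carton, bottle, jar, scissors and other turquoise cartons did not visibly move. I did not measure all of them.

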